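Back the wagon onto the hidden buffers and block it

ROBOT

A 6-joint arm with a two-finger parallel gripper is mounted at the origin on the work surface. World frame = base frame: x ahead of the robot, y to its left, z up, the work surface at z = 0. Lengths are in m, angles in rad, forces in N, time in s.
With the tool pointing down it reaches from about 0.375 to 0.925 m from the base axis. Payload 5.7 kg.
Tool frame: the origin (TCP) lies between the finger pads; the fingertips stand 19 mm ahead of it and the grasp point (between the pads) is the TCP; z points along the fingers, y is the direction in which the jaws open and shut (so a half turn about z gives the same grasp; the last joint's range is limited). The gripper opens to 88 mm and grips with 3 to 60 N. Pads are 20 mm wide; open, the fingers measure 115 mm over their backs; the gripper's body (75 mm by 178 mm) begins 61 mm behind the grasp point.
Start: joints at [-1.223, 0.359, 1.51, -0, 1.272, -0.115], TCP at [0.268, -0.537, 0.242] pointing down, gripper open.
Joint ranges: [-2.97, 2.97], [-1.01, 2.36], [0.21, 2.38], [-0.96, 4.11], [0.2, 2.71], [-2.98, 2.98]. Speed limits (rad/s): [2.39, 2.39, 3.14, 3.14, 3.14, 3.14].

INTERFACE

Orientations are given as a unit quaternion [w, x, y, z].
In Python, from bench import sense, snapshot, close_job, regions_of gives the robot as it stands.
- The arm moves only by the shell command python3 -m jog 'ROWS'. ROWS is JSON, a list of rows, each a list of 7 numbers: the turn, a rotation vector about the tool's x, y, z in degrees, then the shift along the tool's x, y, z in mm, then the closure, from 0 (fully open) to 1 (shut). In form: [[ax, ay, az, dx, dy, dz, fingers], ...]. A call has 1 to 20 rows; each row is the pose to reach, as a shift and turn from the pose commanded when the call began, along the tool's axes at that moment; what a row does not reach only later rows make up. A row lasts 1/10 s, in which the tool goes at most 50 mm and 8.59 degrees, less where a joint would pass 70% of its speed; a pose out of reach is approached as far as the arm can. A call with a gripper value outside its range is refused whole. The fingers move at their own pace and stop on an object; the grip force is fixed at half the most. Time passes only in rows, so rows that repeat a pose let the fingers close. It gives the time, the measured TCP pose, the force and the opening at its end, in the units of the state.
- sense(): the state, without advancing time (a new reading comes with each control period).
- snapshot(name): name is "side" or "top" or "wrist"; returns a dict with "color" (400x640x3 uint8, red, green, blue), "camera_matrix" (3x3 intrinsics, pixels), "dist" ([k1, k2, p1, p2, k3] as OpenCV has them; the pictures are not rectified), "R" (3x3) and "t" (3): a world point X has camera coordinates R X + t; the wrist camera has in their place "hand_eye" (4x4, takes a point from camera to tool coordinates, whose origin is the TCP and whose axes are the flange's). Camera axes: x right, y down, z forward; pixel columns grow to the right and rows downward; lengths in m; the calibration is good to about 2 mm. A picture is of the moment at which its call begins: read the wrist's pose just before it. There is no depth.
- close_job(): hands the job in, once; it reports no verdict.
Trained networks look in a picture, given as the dict that the camera call returned (one of the last four; its "shot" number tells which), for a name from the list of things; names that differ only in an ending like _2 or _b are one class to them, and where a whole thing is asked for, a point or a joint stands for the part that bears it (a point fixed in the world has none). Each returns a list of dicts, best first, with "confidence" (0 to 1); they miss things now and then, are a little off and sometimes report something else, mostly with a low value. They report only what shows in the picture. A call takes as long as a camera call.
- regions_of(picture, thing): "region" (400x640 bool, what is visible of it) and "box" ([left, top, width, height] in pixels, round what is visible of it).
The state is a dict: "t": time; "joint_positions": joint angles; "qvel": joint speeds; "tau": joint torques, N m; "tcp_pos": TCP position; "eef_rot": TCP orientation; "contact_force": force on the tool from outside, world axes, zero at the start; "wrist_torque": the same for the moment, N m; "gripper_width": finger opening in m.
Only numpy, scipy, OpenCV 4.12 (cv2) and the standard library are available. Lean on these libraries where they do the work, as an engineer would, in place of code of your own. Each camera call takes 0.05 s, during which the arm holds its last target.

TASK

Park the open log wagon on the model railway siding: first lift the wooden wheel block off the rails in front of it, then push the wagon gently along the rails into the shed until you feel it come up against the sprung buffer stop hidden inside, and leave it standing pressed against that stop. Then stand the wheel block upright and square across both rails behind the wagon, with a gap of less than 40 mm to its buffers. Do not ram the stop, and leave the lamp post, the fir tree and the crates where they stand.

Things in the scene. Friction and masses are not known exactly. Their poses are not given: they have to be found in the camera images.
- siding: Fixed railway board 680 x 260 mm. Origin on the table under the track's centre line; x runs along the track into the shed, y across, z up. Spans x -330 to 350, y -130 to 130; green top at z 18. Two rails 6 wide at y +-25.5, tops at z 34; ballast to y +-45 at z 24. Open grass, free to put things on, at y 50 to 130, x -280 to 80.
- shed: Cream shed with gable roof fixed on the board, axes as siding's. Origin under its centre, 18 mm over the table. 200 long (x), 130 wide, ridge 161 high. Doorway at x = -100, 84 wide, 100 high. Unseen inside, a buffer stop whose flat sprung head is 25 to 80 mm in from the doorway, varying; it gives 14 mm, 0.7 N at first to 8 N, then is solid (15 N is ramming).
- van: Open four-wheeled wagon with logs, on the rails, x along the track to the shed, ends alike. Origin at rail-top level under its centre. Body 130 long (flat end walls at x +-65), 62 wide, walls z 30 to 62 mm. Buffers reach to x +-75 at z 18 to 34, y +-20, 16 across. 0.4 to 0.6 kg; wheels roll stiffly: about 2 N moves it, and it stays where left, even against the pressed spring.
- block: Loose wooden wheel block, about 160 g, standing across both rails between wagon and shed at the start. Origin at the centre of its underside, z up. Foot 30 mm in x (along the track), 70 mm in y (across), 26 mm high; on it an upright grip 26 mm in x, 24 mm in y, from z 25 to 65 mm. It rests on the rail tops.
- lamp: Black model street lamp post, 126 mm tall, on a round foot of 36 mm, loose, on the board beside the shed (siding y negative). Origin under its foot. To be left alone.
- tree: Model fir tree, 121 mm tall, 48 mm across, loose, on the board beside the shed (siding y positive). Origin under its foot. To be left alone.
- crates: Stack of two small wooden crates stuck together, 50 x 40 mm, 36 mm tall, loose, on the board beside the track (siding y negative). Origin under its centre. To be left alone.

How it is judged:
On the way, in this order (a step that is already met when the one before it is completed fails the run):
1. the wheel block is lifted clear of the rails, by 30 mm or more (z of block in the frame of siding above 0.064 m), for 0.1 s.
2. the wagon is pressed against the buffer stop inside the shed (at least 0.5 N between them) (contact force between van and shed above 0.5 N), for 0.2 s.
At the end, for the whole second after the job is handed in: The wagon is still, level on the rails (middle within 8 mm), pressing on the stop with over 0.3 N. The block rests upright (0.12 rad) on both rails behind the wagon, away from the shed, gap under 40 mm, within 20 mm of the track's middle and 0.26 rad of square (contact force between van and shed above 0.3 N and z of van in the frame of siding between 0.028 and 0.04 m and y of van in the frame of siding between -0.008 and 0.008 m and angle between van's own z axis and vertical below 0.1 rad and linear speed of each of van, block below 0.02 m/s and x of block in the frame of van between -0.13 and -0.083 m and y of block in the frame of siding between -0.02 and 0.02 m and z of block in the frame of siding between 0.029 and 0.039 m and angle between block's own z axis and vertical below 0.12 rad and angle between the x axis of block and the x axis of siding, either way round below 0.26 rad); the robot touches nothing.
It fails at once if the wagon is rammed into the stop or the shed (more than 15 N between them) (contact force between van and shed above 15 N).
It fails at once if the lamp post, the tree or the crates are shifted by more than 25 mm or tipped over (distance of any of lamp, tree, crates from where it was at the start of the episode above 0.025 m or angle between any of lamp, tree, crates's own z axis and vertical above 0.5 rad).
It also fails if it takes over 72 s, if anything falls off the work surface, if the arm or the gripper's body presses on something with over 40 N, if the wrist force passes 120 N, or if a joint passes its speed limit or range.

## Working session

There is one attempt and no reset: what is moved stays moved. The work goes in short steps, Python scripts to look and compute and a shell command to move; the robot and the scene stay as the last step left them, time stands still between calls to the robot, and variables do not carry over. Pictures are saved under pics/ and viewed, and the job is handed in when it is done.

```bash
mkdir -p pics; ls
python3 - <<'E'
from bench import sense, snapshot, regions_of
import cv2,numpy as np
s=sense();print({k:np.round(v,3).tolist() for k,v in s.items()})
for n in ['side','top']:
    p=snapshot(n);cv2.imwrite(f'pics/{n}0.png',p['color'][:,:,::-1])
    print(n,p['camera_matrix'].tolist(),p['dist'],p['R'].tolist(),p['t'])
    for th in ['siding','shed','van','block','lamp','tree','crates']:
        r=regions_of(p,th)
        print(th,[(round(float(q['confidence']),2),q['box']) for q in r[:2]])
E
```

```text
pics
{'t': 0.0, 'joint_positions': [-1.223, 0.36, 1.511, 0.0, 1.273, -0.115], 'qvel': [0.0, -0.0, 0.0, 0.0, -0.0, 0.001], 'tau': [0.0, -51.538, -27.073, 0.067, 0.035, -0.0], 'tcp_pos': [0.268, -0.536, 0.241], 'eef_rot': [-0.001, 0.973, 0.229, -0.0], 'contact_force': [0.598, 0.194, 0.992], 'wrist_torque': [0.018, -0.043, -0.029], 'gripper_width': 0.088}
side [[364.67040029461634, 0.0, 318.7470272260607], [0.0, 364.67040029461634, 200.30499090969926], [0.0, 0.0, 1.0]] [-0.06702067  0.          0.          0.          0.        ] [[0.8959683983366471, -0.4436717148071264, -0.019900720141931203], [-0.3207128064594809, -0.615362702557702, -0.7200500260910798], [0.3072196688933622, 0.651524484406369, -0.6936367358092188]] [-0.47759601  0.25301293  0.50517682]
siding [(0.78, [187.4, 70.3, 295.6, 329.5])]
shed [(0.93, [197.1, 70.2, 105.9, 114.5])]
van [(0.75, [301.8, 187.7, 75.1, 83.8])]
block [(0.83, [273.8, 161.9, 37.6, 38.9])]
lamp [(0.47, [292.1, 94.0, 6.9, 47.6])]
tree [(0.8, [197.3, 126.4, 25.8, 50.5])]
crates [(0.72, [380.4, 221.1, 37.6, 39.6])]
top [[365.3952780570005, 0.0, 323.6528649822671], [0.0, 365.3952780570005, 198.33412311549077], [0.0, 0.0, 1.0]] [-0.07081418  0.          0.          0.          0.        ] [[0.00879409214728733, -0.9998833853469081, -0.01248517723187485], [-0.9975524897656293, -0.00790610543667662, -0.0694731866205806], [0.06936637590143287, 0.013065573237728991, -0.9975056875478306]] [0.05401837 0.58017987 0.66226224]
siding [(0.71, [83.9, 137.5, 410.9, 167.0])]
shed [(0.58, [81.7, 176.1, 166.5, 111.0])]
van [(0.91, [334.4, 190.7, 89.2, 44.0])]
block [(0.69, [280.2, 201.4, 19.7, 41.3])]
lamp [(0.8, [160.4, 149.8, 41.6, 30.5])]
tree [(0.83, [178.2, 279.3, 43.0, 24.4])]
crates [(0.9, [384.1, 148.2, 32.2, 21.8])]
```

View pics/side0.png

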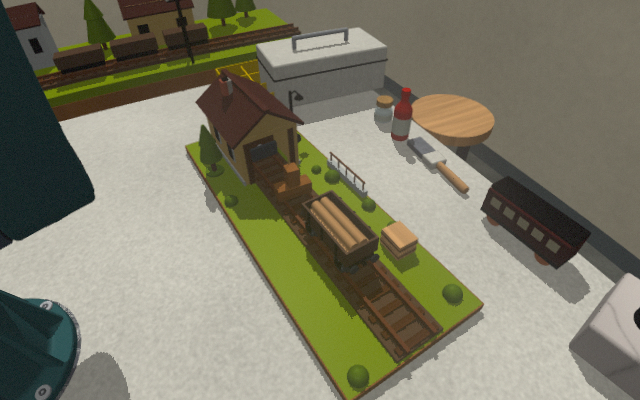

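View pics/top0.png

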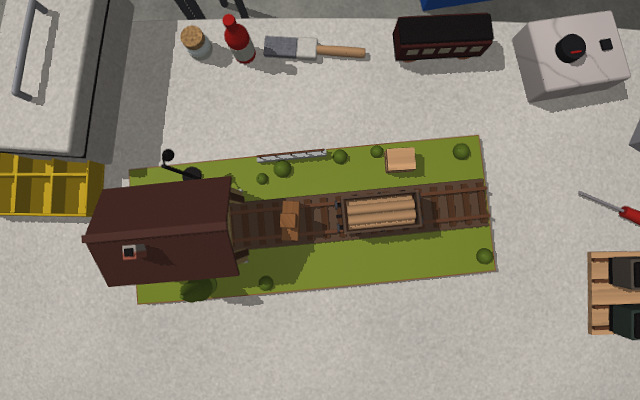

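```bash
cat > h.py <<'E'
import numpy as np,cv2
from bench import sense, snapshot, regions_of
def ray(p,uv):
    uv=np.array(uv,float).reshape(-1,1,2)
    n=cv2.undistortPoints(uv,np.array(p['camera_matrix']),np.array(p['dist'])).reshape(-1,2)
    d=np.c_[n,np.ones(len(n))]@np.array(p['R'])
    c=-np.array(p['R']).T@np.array(p['t'])
    return c,d
def atz(p,uv,z):
    c,d=ray(p,uv); return c+d*((z-c[2])/d[:,2:])
def proj(p,X):
    return cv2.projectPoints(np.array(X,float).reshape(-1,1,3),cv2.Rodrigues(np.array(p['R']))[0],np.array(p['t']),np.array(p['camera_matrix']),np.array(p['dist']))[0].reshape(-1,2)
def crop(img,x,y,w,h,f,name):
    cv2.imwrite('pics/'+name,cv2.resize(img[y:y+h,x:x+w,::-1],None,fx=f,fy=f,interpolation=cv2.INTER_CUBIC))
E
python3 - <<'E'
from h import *
p=snapshot('top')
crop(p['color'],220,130,200,150,4,'tc1.png')
crop(p['color'],340,130,200,150,4,'tc2.png')
s=snapshot('side'); crop(s['color'],180,60,200,150,4,'sc1.png')
print(atz(p,[(480,136),(497,271),(137,304),(129,170)],0.018))
print(atz(s,[(483,305),(187,150)],0.018))
E
```

```text
[[ 0.70208571 -0.23989508  0.018     ]
 [ 0.4458895  -0.26733318  0.018     ]
 [ 0.37602123  0.4114537   0.018     ]
 [ 0.6320029   0.43712868  0.018     ]]
[[ 0.69936487 -0.23753437  0.018     ]
 [ 0.37529864  0.38971094  0.018     ]]
```

View pics/tc1.png

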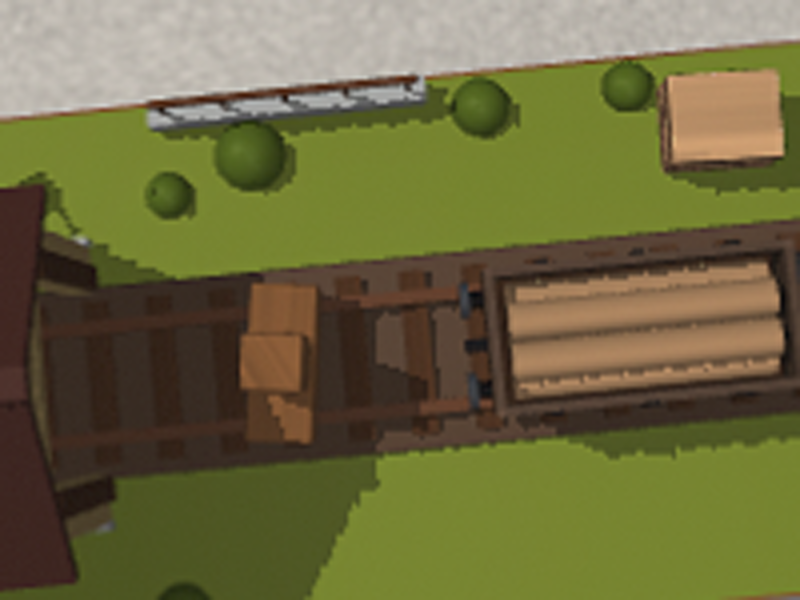

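View pics/tc2.png

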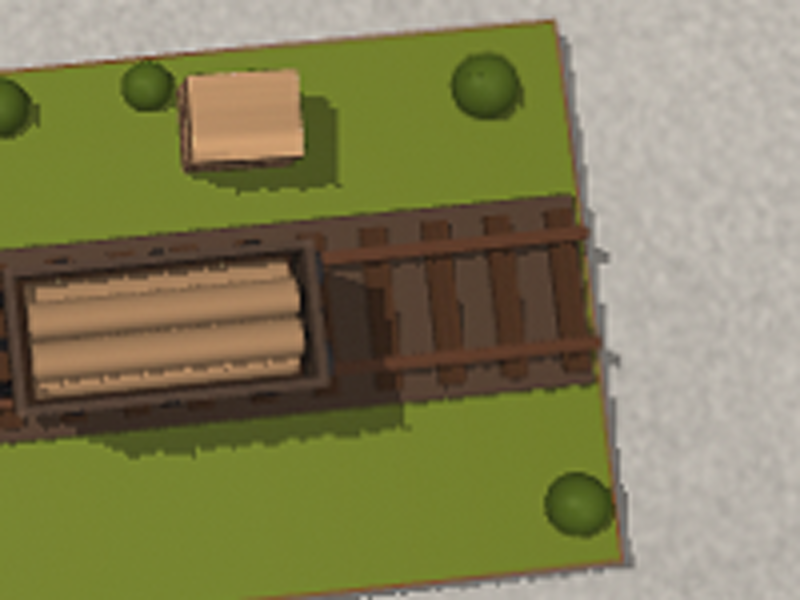

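View pics/sc1.png

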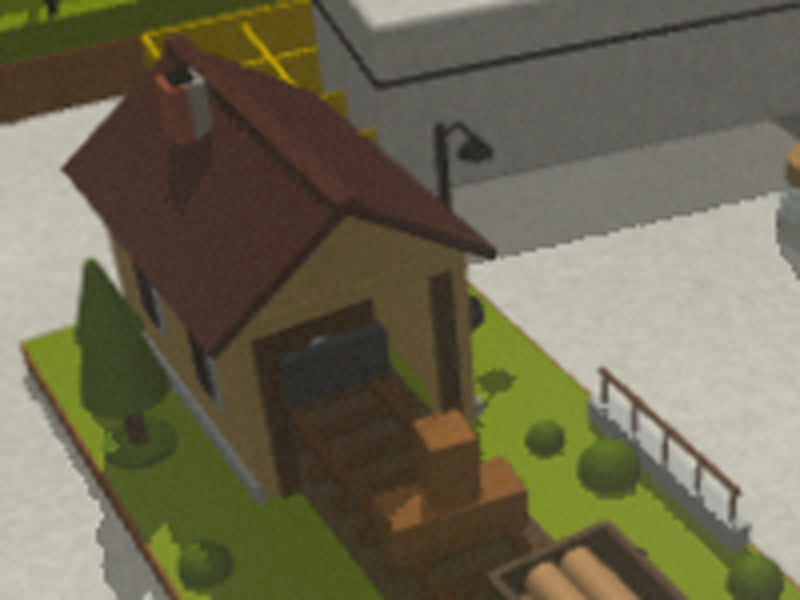

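```bash
cat > fit.py <<'E'
from h import *
from scipy.optimize import least_squares
p=snapshot('top');s=snapshot('side')
obs=[(p,(479,135.2),(-.33,-.13,.018)),(p,(495.5,270.7),(-.33,.13,.018)),(p,(137,304),(.35,.13,.018)),
(p,(486.3,188.3),(-.33,-.0255,.034)),(p,(490,215.8),(-.33,.0255,.034)),
(s,(482.8,305),(-.33,-.13,.018)),(s,(186.2,146.5),(.35,.13,.018))]
def T(q):
    c,s_=np.cos(q[2]),np.sin(q[2]);R=np.array([[c,-s_,0],[s_,c,0],[0,0,1]])
    return R,np.array([q[0],q[1],0])
def f(q):
    R,t=T(q);return np.concatenate([proj(c,R@np.array(X)+t)[0]-u for c,u,X in obs])
r=least_squares(f,[.55,.07,1.7],loss='soft_l1');q=r.x
print(q,np.round(f(q).reshape(-1,2),1).tolist())
R,t=T(q)
np.save('q.npy',q)
def loc(c,uv,z): return np.round((atz(c,uv,z)-t)@R*1000,1)
g=lambda x,y:(220+x/4-.4,130+y/4-.4)
print('grip',loc(p,[g(243,334),g(303,334),g(301,391),g(241,391)],.099))
print('foot',loc(p,[g(250,283),g(318,285),g(312,443),g(247,440)],.060))
g2=lambda x,y:(340+x/4-.4,130+y/4-.4)
print('van',loc(p,[g2(2,268),g2(16,416),g2(318,238),g2(330,386)],.096))
print('crates',loc(p,[g(668,72),g(778,70),g(783,157),g(676,162)],.054))
gs=lambda x,y:(180+x/4-.4,60+y/4-.4)
for x in (-.0,-.02,-.04,): pass
# stop head in side view: intersect with plane siding x = const ; door: shed x=-100
c,d=ray(s,[gs(283,358),gs(386,325),gs(286,402),gs(390,370)])
cl=(c-t)@R; dl=d@R
print('stop/ z 18..')
for z in (.06,.07,.08): print(z, np.round((cl+dl*((z-cl[2])/dl[:,2:]))*1000,0).tolist())
c,d=ray(s,[gs(255,343),gs(370,302),gs(277,497),gs(465,400)])
dl=d@R
print('door',np.round((cl+dl*((.118-cl[2])/dl[:,2:]))*1000,0).tolist()[:2],np.round((cl+dl*((.018-cl[2])/dl[:,2:]))*1000,0).tolist()[2:])
E
python3 fit.py
```

```text
[0.54075789 0.07802649 1.67242165] [[-0.5, 0.0], [-0.5, 0.8], [-0.8, 0.0], [2.8, 0.1], [2.5, 0.0], [2.0, -1.4], [-0.8, -1.6]]
grip [[ 50.1 -13.6  99. ]
 [ 25.3 -11.3  99. ]
 [ 28.2  12.   99. ]
 [ 52.9   9.7  99. ]]
foot [[ 50.1 -37.3  60. ]
 [ 20.2 -33.6  60. ]
 [ 29.   35.1  60. ]
 [ 57.3  31.2  60. ]]
van [[ -50.9  -31.8   96. ]
 [ -50.8   29.7   96. ]
 [-183.3  -32.    96. ]
 [-181.6   29.7   96. ]]
crates [[-144.3 -114.8   54. ]
 [-193.8 -111.2   54. ]
 [-191.6  -71.8   54. ]
 [-143.5  -73.9   54. ]]
stop/ z 18..
0.06 [[187.0, 23.0, 60.0], [183.0, -37.0, 60.0], [150.0, 38.0, 60.0], [144.0, -20.0, 60.0]]
0.07 [[173.0, 28.0, 70.0], [170.0, -32.0, 70.0], [137.0, 43.0, 70.0], [132.0, -14.0, 70.0]]
0.08 [[160.0, 33.0, 80.0], [156.0, -26.0, 80.0], [124.0, 47.0, 80.0], [119.0, -9.0, 80.0]]
door [[127.0, 56.0, 118.0], [127.0, -6.0, 118.0]] [[131.0, 59.0, 18.0], [148.0, -65.0, 18.0]]
```

```bash
cat > go.py <<'E'
from h import *
from scipy.spatial.transform import Rotation as Ro
q=np.load('q.npy')
def to(sx,sy,z,dyaw):
    """siding mm, world z mm, yaw deg rel. siding"""
    s=sense();a=q[2];x,y=sx/1000,sy/1000
    P=np.array([q[0]+x*np.cos(a)-y*np.sin(a),q[1]+x*np.sin(a)+y*np.cos(a),z/1000])
    w=np.array(s['eef_rot']);R0=Ro.from_quat([w[1],w[2],w[3],w[0]])
    b=a+np.deg2rad(dyaw)
    R1=Ro.from_matrix(np.array([[np.cos(b),np.sin(b),0],[np.sin(b),-np.cos(b),0],[0,0,-1]]))
    print('turn',np.round((R0.inv()*R1).as_rotvec(degrees=True),2),'shift',np.round(R0.inv().apply(P-s['tcp_pos'])*1000,1),'P',np.round(P,4))
def where():
    s=sense();a=q[2];w=np.array(s['eef_rot']);R0=Ro.from_quat([w[1],w[2],w[3],w[0]]).as_matrix()
    d=np.array(s['tcp_pos'])-[q[0],q[1],0]
    print('t',s['t'],'siding',np.round([(d[0]*np.cos(a)+d[1]*np.sin(a))*1000,(-d[0]*np.sin(a)+d[1]*np.cos(a))*1000,d[2]*1000],1),'yaw',round(np.rad2deg(np.arctan2(R0[1,0],R0[0,0])-a),2),'zax',np.round(R0[:,2],3),'w',round(s['gripper_width'],4))
    f=np.array(s['contact_force']);print('F along,across,z',np.round([f[0]*np.cos(a)+f[1]*np.sin(a),-f[0]*np.sin(a)+f[1]*np.cos(a),f[2]],2))
E
python3 -c "
from go import *
where();to(39,-0.8,190,-6)"
```

```text
t 1.0 siding [-584.   333.9  241.6] yaw -69.31 zax [-0.  0. -1.] w 0.0878
F along,across,z [-0.45  0.23  0.21]
turn [-1.000e-02 -0.000e+00 -6.331e+01] shift [ 533.2 -464.6   51.7] P [0.5376 0.1169 0.19  ]
```

```bash
python3 -m jog '[[0,0,-63.3,533,-464.5,20,0],[0,0,-63.3,533,-464.5,20,0],[0,0,-63.3,533,-464.5,20,0],[0,0,-63.3,533,-464.5,20,0],[0,0,-63.3,533,-464.5,20,0],[0,0,-63.3,533,-464.5,20,0],[0,0,-63.3,533,-464.5,20,0],[0,0,-63.3,533,-464.5,20,0],[0,0,-63.3,533,-464.5,20,0],[0,0,-63.3,533,-464.5,20,0],[0,0,-63.3,533,-464.5,20,0],[0,0,-63.3,533,-464.5,20,0],[0,0,-63.3,533,-464.5,20,0],[0,0,-63.3,533,-464.5,20,0],[0,0,-63.3,533,-464.5,40,0],[0,0,-63.3,533,-464.5,50,0],[0,0,-63.3,533,-464.5,51,0],[0,0,-63.3,533,-464.5,51,0]]'
python3 - <<'E'
from go import *
where();to(39,-.8,85,-6)
p=snapshot('wrist');cv2.imwrite('pics/w1.png',p['color'][:,:,::-1])
print(p['camera_matrix'].tolist(),p['hand_eye'].tolist())
r=regions_of(p,'block');print([(x['confidence'],x['box']) for x in r])
E
```

```text
t: 2.8
tcp_pos: [0.5367, 0.1156, 0.1905]
eef_rot: [-0.0, 0.709, 0.706, -0.001]
contact_force: [-0.4, -0.6, 0.3]
gripper_width: 0.088
t 2.8 siding [ 37.8   0.2 190.5] yaw -6.07 zax [-0.001 -0.    -1.   ] w 0.088
F along,across,z [-0.51  0.5   0.31]
turn [-0.08  0.02 -0.07] shift [  1.3   1.  105.5] P [0.5376 0.1169 0.085 ]
[[284.7745788113911, 0.0, 319.64631221498735], [0.0, 284.7745788113911, 199.85821001913598], [0.0, 0.0, 1.0]] [[-0.0002071834493614508, -0.9665430647253043, -0.2565043101127787, 0.07046310074547112], [0.9999997792484929, -0.0003621906473732763, 0.0005570645368056777, 0.000512262261328722], [-0.0006313303267877524, -0.25650413807451355, 0.9665429263993748, -0.14339040270830236], [0.0, 0.0, 0.0, 1.0]]
[(0.68, [283.7, 177.3, 70.2, 42.5])]
```

View pics/w1.png

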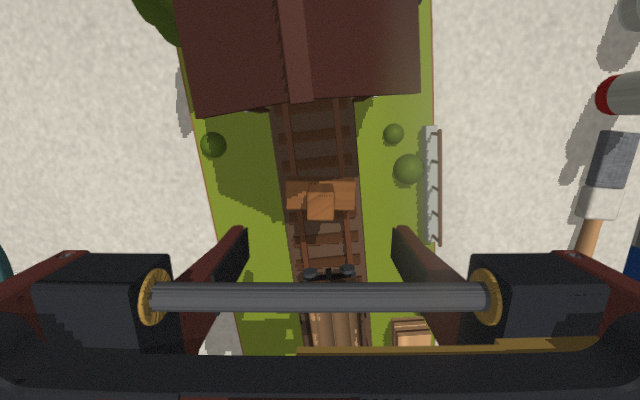

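Run:
```python
from go import *
p=snapshot('wrist');s=sense()
crop(p['color'],260,160,130,100,6,'w1c.png')
H=np.array(p['hand_eye'])
def tool(uv,z):
    n=cv2.undistortPoints(np.array(uv,float).reshape(-1,1,2),np.array(p['camera_matrix']),np.array(p['dist'])).reshape(-1,2)
    d=np.c_[n,np.ones(len(n))]@H[:3,:3].T;c=H[:3,3];h=s['tcp_pos'][2]-z
    return np.round((c+d*((h-c[2])/d[:,2:]))*1000,1)
print(tool([(307,191),(333,191),(307,218),(335,218)],.099))
print(tool([(285,179),(355,178),(285,209),(357,209)],.060))
```

```text
[[ 15.7 -10.1  92.4]
 [ 15.7  12.   92.4]
 [ -8.5 -10.4  92.4]
 [ -8.5  14.   92.4]]
[[ 18.7 -33.3 131.4]
 [ 19.7  35.3 131.4]
 [-12.  -34.2 131.4]
 [-12.   38.3 131.4]]
```

View pics/w1c.png

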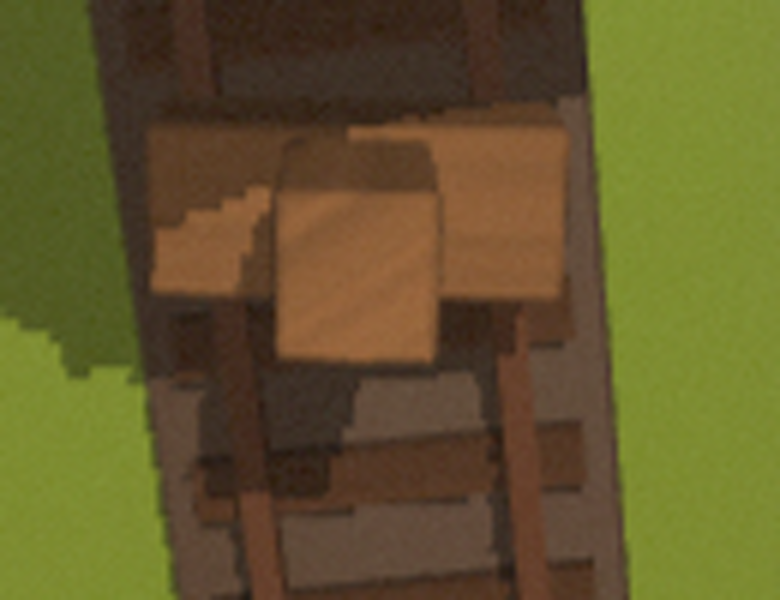

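The wrist picture shows the block square to the gripper, with its grip top centred near pixel (320,205). That puts it about 2 mm ahead and 1 mm sideways of the TCP, so I'll go down, close and lift.

```bash
python3 -m jog '[[0,0,0,2,1,40,0],[0,0,0,2,1,75,0],[0,0,0,2,1,95,0],[0,0,0,2,1,105,0],[0,0,0,2,1,105,0],[0,0,0,2,1,105,1],[0,0,0,2,1,105,1],[0,0,0,2,1,105,1],[0,0,0,2,1,105,1],[0,0,0,2,1,105,1],[0,0,0,2,1,105,1],[0,0,0,2,1,105,1],[0,0,0,2,1,105,1]]'
python3 -c "
from go import *
where()"
```

```text
t: 4.25
tcp_pos: [0.5384, 0.1188, 0.0857]
eef_rot: [-0.0, 0.708, 0.706, 0.0]
contact_force: [-0.6, -0.2, -0.0]
gripper_width: 0.027
t 4.25 siding [40.8 -1.8 85.7] yaw -6.0 zax [-0.  0. -1.] w 0.027
F along,across,z [-0.11  0.59 -0.01]
```

```bash
python3 -m jog '[[0,0,0,0,0,0,1],[0,0,0,0,0,0,1],[0,0,0,0,0,0,1],[0,0,0,0,0,-20,1],[0,0,0,0,0,-50,1],[0,0,0,0,0,-90,1],[0,0,0,0,0,-110,1],[0,0,0,0,0,-110,1],[0,0,0,0,0,-110,1]]'
python3 -c "
from go import *
where();to(-230,-1,195,0)
p=snapshot('side');cv2.imwrite('pics/s2.png',p['color'][:,:,::-1])"
```

```text
t: 5.15
tcp_pos: [0.5381, 0.1187, 0.1951]
eef_rot: [-0.0, 0.708, 0.706, -0.0]
contact_force: [-0.2, -0.0, -1.4]
gripper_width: 0.0239
t 5.15 siding [ 40.7  -1.5 195.1] yaw -6.01 zax [-0.  0. -1.] w 0.0239
F along,across,z [-0.02  0.23 -1.44]
turn [-0.01 -0.   -6.01] shift [-2.693e+02  2.790e+01  1.000e-01] P [ 0.5651 -0.1507  0.195 ]
```

View pics/s2.png

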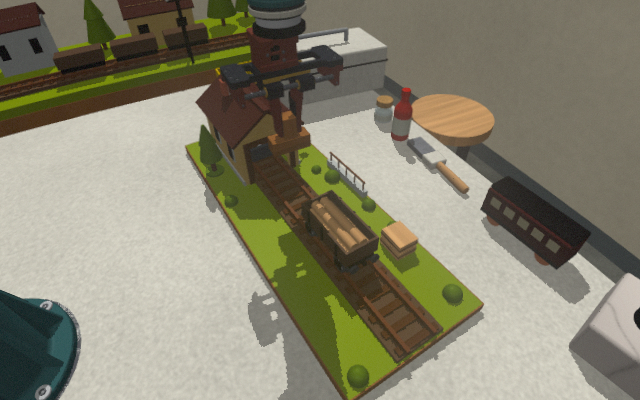

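```bash
python3 -m jog '[[0,0,-6,-269.3,28,0,1],[0,0,-6,-269.3,28,0,1],[0,0,-6,-269.3,28,0,1],[0,0,-6,-269.3,28,0,1],[0,0,-6,-269.3,28,0,1],[0,0,-6,-269.3,28,0,1],[0,0,-6,-269.3,28,0,1],[0,0,-6,-269.3,28,30,1],[0,0,-6,-269.3,28,60,1],[0,0,-6,-269.3,28,90,1],[0,0,-6,-269.3,28,105.5,1],[0,0,-6,-269.3,28,105.5,1],[0,0,-6,-269.3,28,105.5,1],[0,0,-6,-269.3,28,105.5,1]]'
python3 - <<'E'
from go import *
where();to(-230,-1,89,0)
for n in ['side','top']:
    p=snapshot(n);cv2.imwrite(f'pics/{n}3.png',p['color'][:,:,::-1])
    if n=='side':crop(p['color'],280,160,180,130,4,'s3c.png')
    else:crop(p['color'],300,130,200,150,4,'t3c.png')
E
```

```text
t: 6.6
tcp_pos: [0.5654, -0.1499, 0.0901]
eef_rot: [-0.0, 0.67, 0.742, 0.0]
contact_force: [0.2, -0.2, -0.6]
gripper_width: 0.0241
t 6.6 siding [-229.2   -1.4   90.1] yaw 0.03 zax [-0.  0. -1.] w 0.0241
F along,across,z [-0.18 -0.15 -0.6 ]
turn [-0.02 -0.03  0.03] shift [-0.8 -0.4  1.1] P [ 0.5651 -0.1507  0.089 ]
```

View pics/s3c.png

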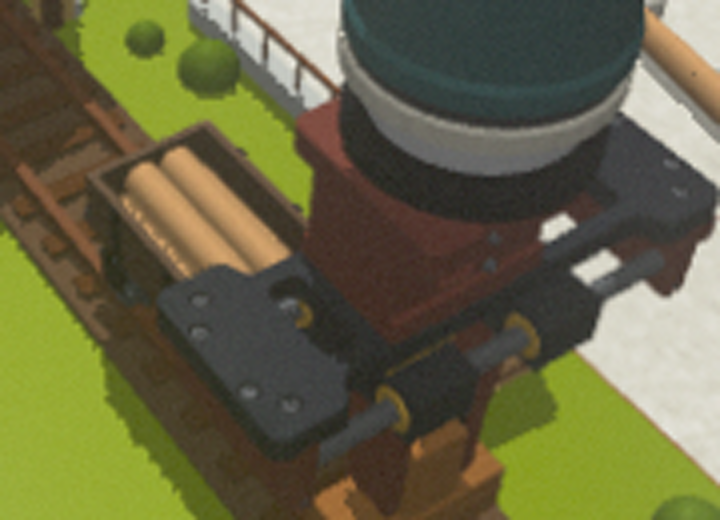

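View pics/t3c.png

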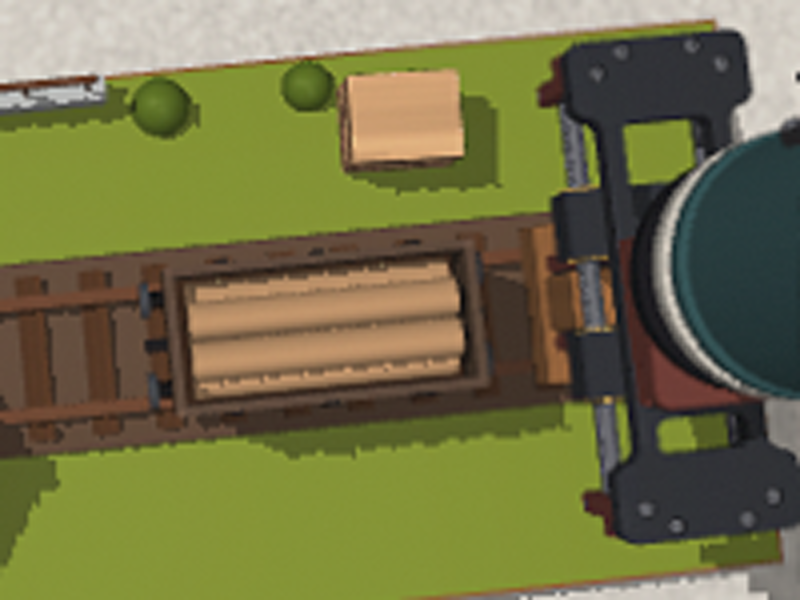

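```bash
python3 -m jog '[[0,0,0,5,0,0,1],[0,0,0,10,0,0,1],[0,0,0,14,0,0,1],[0,0,0,17,0,0,1],[0,0,0,20,0,0,1],[0,0,0,23,0,0,1],[0,0,0,26,0,0,1],[0,0,0,29,0,0,1],[0,0,0,32,0,0,1],[0,0,0,36,0,0,1],[0,0,0,40,0,0,1],[0,0,0,45,0,0,1],[0,0,0,50,0,0,1]]'
python3 -c "
from go import *
where();to(-30,-1,90,0)"
```

```text
t: 8.0
tcp_pos: [0.5604, -0.1005, 0.0902]
eef_rot: [-0.0, 0.67, 0.742, 0.0]
contact_force: [-0.8, -2.2, -1.0]
gripper_width: 0.0242
t 8.0 siding [-179.6   -1.5   90.2] yaw -0.01 zax [-0.  0. -1.] w 0.0242
F along,across,z [-2.09  0.99 -0.97]
turn [-0.   -0.01 -0.01] shift [149.6  -0.5   0.2] P [0.5448 0.0483 0.09  ]
```

Rolling resistance is about 2 N, as the task says. I'll push on to about x = -40.

```bash
python3 -m jog '[[0,0,0,8,0,0,1],[0,0,0,16,0,0,1],[0,0,0,24,0,0,1],[0,0,0,32,0,0,1],[0,0,0,40,0,0,1],[0,0,0,48,0,0,1],[0,0,0,56,0,0,1],[0,0,0,64,0,0,1],[0,0,0,72,0,0,1],[0,0,0,80,0,0,1],[0,0,0,88,0,0,1],[0,0,0,96,0,0,1],[0,0,0,104,0,0,1],[0,0,0,112,0,0,1],[0,0,0,120,0,0,1],[0,0,0,128,0,0,1],[0,0,0,134,0,0,1],[0,0,0,138,0,0,1],[0,0,0,140,0,0,1]]'
python3 - <<'E'
from go import *
where()
for n in ['side','top']:
    p=snapshot(n)
    if n=='side':crop(p['color'],180,60,200,150,4,'s4c.png')
    else:crop(p['color'],200,130,200,150,4,'t4c.png')
E
```

```text
t: 9.9
tcp_pos: [0.5463, 0.0389, 0.0902]
eef_rot: [-0.0, 0.67, 0.742, 0.0]
contact_force: [-0.9, -3.1, -2.2]
gripper_width: 0.0239
t 9.9 siding [-39.5  -1.5  90.2] yaw 0.02 zax [ 0.  0. -1.] w 0.0239
F along,across,z [-3.03  1.24 -2.22]
```

View pics/s4c.png

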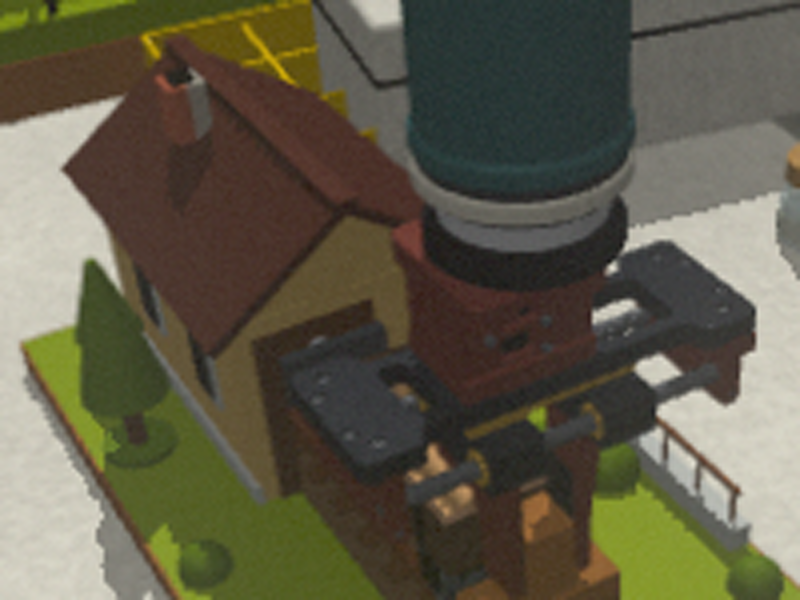

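View pics/t4c.png

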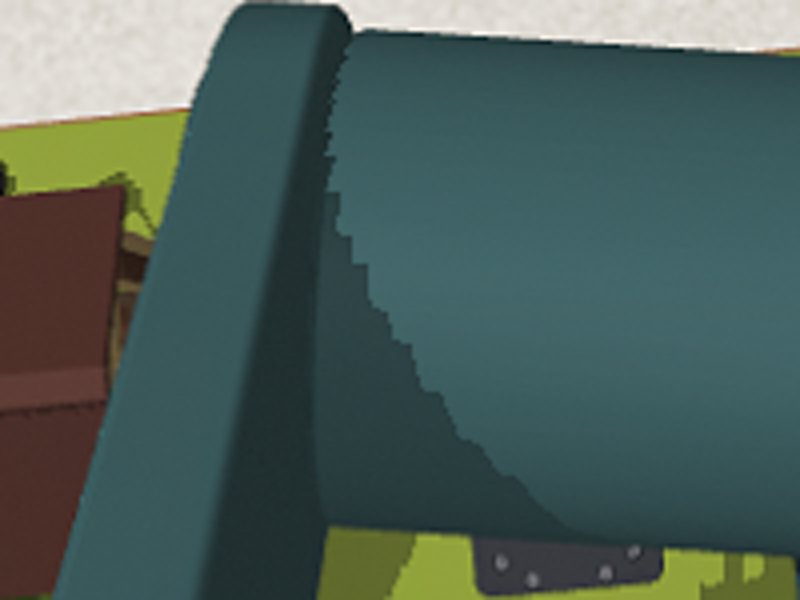

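```bash
python3 -m jog '[[0,0,0,4,0,0,1],[0,0,0,8,0,0,1],[0,0,0,11,0,0,1],[0,0,0,14,0,0,1],[0,0,0,16,0,0,1]]'; python3 -c "
from go import *
where()"
```

```text
t: 10.5
tcp_pos: [0.5448, 0.0546, 0.0902]
eef_rot: [0.0, 0.67, 0.742, 0.0]
contact_force: [-0.5, -1.3, -2.4]
gripper_width: 0.0236
t 10.5 siding [-23.7  -1.7  90.2] yaw -0.0 zax [ 0.  0. -1.] w 0.0236
F along,across,z [-1.24  0.68 -2.4 ]
```

```bash
python3 -m jog '[[0,0,0,2,0,0,1],[0,0,0,4,0,0,1],[0,0,0,6,0,0,1]]'; python3 -c "
from go import *
where()"
```

```text
t: 10.8
tcp_pos: [0.5442, 0.0604, 0.0902]
eef_rot: [0.0, 0.67, 0.742, 0.0]
contact_force: [0.0, -2.4, -1.8]
gripper_width: 0.0238
t 10.8 siding [-17.9  -1.6  90.2] yaw -0.01 zax [ 0.  0. -1.] w 0.0238
F along,across,z [-2.36  0.19 -1.77]
```

```bash
python3 -m jog '[[0,0,0,2,0,0,1],[0,0,0,4,0,0,1],[0,0,0,6,0,0,1]]'; python3 -c "
from go import *
where()"
```

```text
t: 11.1
tcp_pos: [0.5435, 0.0664, 0.0902]
eef_rot: [-0.0, 0.67, 0.742, 0.0]
contact_force: [0.1, -1.9, -2.0]
gripper_width: 0.0239
t 11.1 siding [-11.9  -1.6  90.2] yaw -0.01 zax [ 0.  0. -1.] w 0.0239
F along,across,z [-1.87  0.05 -1.97]
```

```bash
python3 -m jog '[[0,0,0,2,0,0,1],[0,0,0,4,0,0,1],[0,0,0,5,0,0,1]]'; python3 -c "
from go import *
where()"
```

```text
t: 11.4
tcp_pos: [0.543, 0.0715, 0.0902]
eef_rot: [-0.0, 0.67, 0.742, 0.0]
contact_force: [0.6, -2.2, -1.1]
gripper_width: 0.0241
t 11.4 siding [-6.8 -1.6 90.2] yaw -0.0 zax [ 0.  0. -1.] w 0.0241
F along,across,z [-2.21 -0.34 -1.13]
```

```bash
python3 -m jog '[[0,0,0,2,0,0,1],[0,0,0,4,0,0,1]]'; python3 -c "
from go import *
where()"
```

```text
t: 11.6
tcp_pos: [0.5425, 0.0751, 0.0902]
eef_rot: [0.0, 0.67, 0.742, -0.0]
contact_force: [0.8, -4.6, -1.2]
gripper_width: 0.0239
t 11.6 siding [-3.1 -1.5 90.2] yaw 0.0 zax [-0. -0. -1.] w 0.0239
F along,across,z [-4.66 -0.37 -1.24]
```

```bash
python3 -m jog '[[0,0,0,1,0,0,1],[0,0,0,2,0,0,1]]'; python3 -c "
from go import *
where()"
```

```text
t: 11.8
tcp_pos: [0.5424, 0.0769, 0.0902]
eef_rot: [0.0, 0.67, 0.742, -0.0]
contact_force: [1.1, -4.2, -0.5]
gripper_width: 0.0237
t 11.8 siding [-1.3 -1.5 90.2] yaw 0.01 zax [-0. -0. -1.] w 0.0237
F along,across,z [-4.3  -0.72 -0.5 ]
```

```bash
python3 -m jog '[[0,0,0,1,0,0,1],[0,0,0,2,0,0,1],[0,0,0,2,0,0,1]]'; python3 -c "
from go import *
where()"
```

```text
t: 12.1
tcp_pos: [0.5421, 0.079, 0.0902]
eef_rot: [0.0, 0.67, 0.742, -0.0]
contact_force: [-0.1, -4.5, -1.2]
gripper_width: 0.0238
t 12.1 siding [ 0.8 -1.5 90.2] yaw 0.01 zax [-0. -0. -1.] w 0.0238
F along,across,z [-4.46  0.56 -1.2 ]
```

```bash
python3 -m jog '[[0,0,0,1,0,0,1],[0,0,0,1,0,0,1]]'; python3 -c "
from go import *
where()"
```

```text
t: 12.3
tcp_pos: [0.542, 0.0799, 0.0902]
eef_rot: [0.0, 0.67, 0.742, -0.0]
contact_force: [0.4, -5.2, -0.8]
gripper_width: 0.0242
t 12.3 siding [ 1.8 -1.5 90.2] yaw 0.01 zax [-0. -0. -1.] w 0.0242
F along,across,z [-5.2   0.13 -0.75]
```

```bash
python3 -m jog '[[0,0,0,1,0,0,1],[0,0,0,2,0,0,1],[0,0,0,2,0,0,1]]'; python3 -c "
from go import *
where()
for i in range(4):
  snapshot('side');where()"
```

```text
t: 12.6
tcp_pos: [0.5419, 0.0817, 0.0902]
eef_rot: [0.0, 0.67, 0.742, -0.0]
contact_force: [0.6, -5.9, -0.4]
gripper_width: 0.0237
t 12.6 siding [ 3.5 -1.5 90.2] yaw 0.01 zax [-0.    -0.001 -1.   ] w 0.0237
F along,across,z [-5.92  0.01 -0.35]
t 12.65 siding [ 3.6 -1.5 90.2] yaw 0.01 zax [-0.    -0.001 -1.   ] w 0.0242
F along,across,z [-6.11 -0.89 -0.26]
t 12.7 siding [ 3.5 -1.4 90.2] yaw 0.01 zax [-0.    -0.001 -1.   ] w 0.0238
F along,across,z [-6.28 -1.03 -0.56]
t 12.75 siding [ 3.6 -1.4 90.2] yaw 0.01 zax [-0.    -0.001 -1.   ] w 0.0238
F along,across,z [-5.97  0.36 -1.24]
t 12.8 siding [ 3.5 -1.4 90.2] yaw 0.01 zax [-0.    -0.001 -1.   ] w 0.0238
F along,across,z [-5.96  0.13 -0.71]
```

```bash
python3 -m jog '[[0,0,0,-2,0,0,1],[0,0,0,-5,0,0,1],[0,0,0,-9,0,0,1],[0,0,0,-13,0,0,1],[0,0,0,-13,0,0,1],[0,0,0,-13,0,2,1],[0,0,0,-13,0,3.5,1],[0,0,0,-13,0,4.3,1],[0,0,0,-13,0,4.3,1]]'
python3 - <<'E'
from go import *
where()
p=snapshot('side');crop(p['color'],230,120,150,110,5,'s5c.png')
p=snapshot('wrist');cv2.imwrite('pics/w5.png',p['color'][:,:,::-1])
E
```

```text
t: 13.7
tcp_pos: [0.5429, 0.0693, 0.0856]
eef_rot: [-0.0, 0.67, 0.742, -0.0]
contact_force: [-0.3, -0.0, -2.4]
gripper_width: 0.0237
t 13.7 siding [-8.9 -1.3 85.6] yaw 0.0 zax [-0.001  0.    -1.   ] w 0.0237
F along,across,z [-0.    0.35 -2.42]
```

View pics/s5c.png

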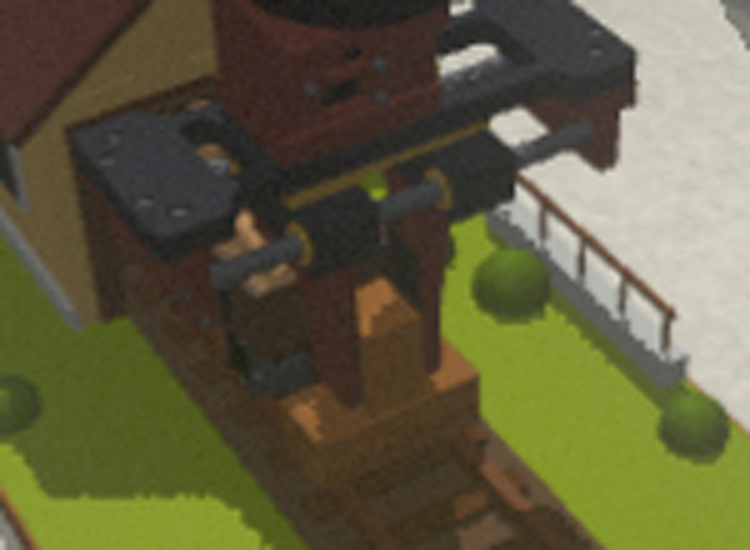

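View pics/w5.png

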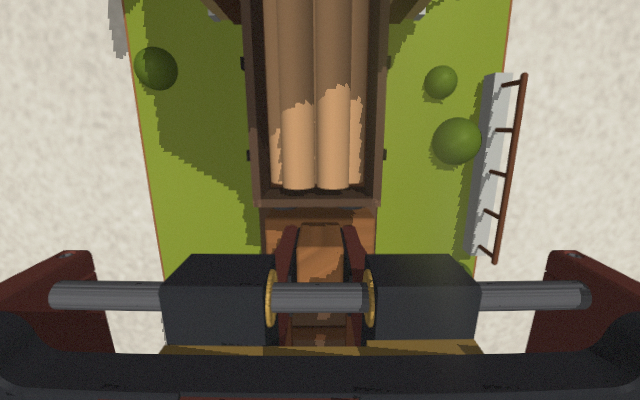

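```bash
python3 -m jog '[[0,0,0,0,0,0.5,1],[0,0,0,0,0,1,1],[0,0,0,0,0,1,1]]'; python3 -c "
from go import *
where()"
```

```text
t: 14.1
tcp_pos: [0.5432, 0.0693, 0.0849]
eef_rot: [0.0, 0.67, 0.742, 0.0]
contact_force: [0.6, 0.3, -1.8]
gripper_width: 0.0241
t 14.1 siding [-9.  -1.6 84.9] yaw -0.01 zax [ 0.  0. -1.] w 0.0241
F along,across,z [ 0.24 -0.65 -1.78]
```

```bash
python3 -m jog '[[0,0,0,0,0,0.7,1],[0,0,0,0,0,1.4,1],[0,0,0,0,0,1.4,1]]'; python3 -c "
from go import *
where()"
```

```text
t: 14.4
tcp_pos: [0.5433, 0.0692, 0.0848]
eef_rot: [0.0, 0.67, 0.742, 0.0]
contact_force: [-2.2, 0.4, 11.5]
gripper_width: 0.0236
t 14.4 siding [-9.  -1.7 84.8] yaw -0.01 zax [ 0.001  0.    -1.   ] w 0.0236
F along,across,z [ 0.6   2.14 11.47]
```

Now it's seated on the rails. I'll ease up a little, release and retreat straight up.

```bash
python3 -m jog '[[0,0,0,0,0,-0.9,1],[0,0,0,0,0,-0.9,1],[0,0,0,0,0,-0.9,0.6],[0,0,0,0,0,-0.9,0.4],[0,0,0,0,0,-0.9,0.4],[0,0,0,0,0,-0.9,0.4],[0,0,0,0,0,-0.9,0.4],[0,0,0,0,0,-0.9,0.4]]'; python3 -c "
from go import *
where()"
```

```text
t: 15.2
tcp_pos: [0.5432, 0.0693, 0.0843]
eef_rot: [-0.0, 0.67, 0.742, 0.0]
contact_force: [-0.8, -0.2, -0.1]
gripper_width: 0.0528
t 15.2 siding [-9.  -1.5 84.3] yaw -0.0 zax [-0.  0. -1.] w 0.0528
F along,across,z [-0.12  0.83 -0.09]
```

```bash
python3 -m jog '[[0,0,0,0,0,-10,0.4],[0,0,0,0,0,-30,0.4],[0,0,0,0,0,-60,0.4],[0,0,0,0,0,-100,0.4],[0,0,0,-40,0,-130,0.4],[0,0,0,-90,0,-130,0.4],[0,0,0,-140,0,-130,0.4],[0,0,0,-190,0,-130,0.4],[0,0,0,-240,0,-130,0.4],[0,0,0,-280,0,-130,0.4],[0,0,0,-280,0,-130,0.4],[0,0,0,-280,0,-130,0.4]]'
python3 - <<'E'
from go import *
where()
for n in ['side','top']:
    p=snapshot(n)
    if n=='side':crop(p['color'],180,60,200,150,4,'s6c.png')
    else:
        crop(p['color'],200,150,150,110,5,'t6c.png')
        cv2.imwrite('pics/top6.png',p['color'][:,:,::-1])
E
```

```text
t: 16.4
tcp_pos: [0.5713, -0.2099, 0.2147]
eef_rot: [-0.0, 0.671, 0.741, 0.0]
contact_force: [-0.2, 0.3, 0.6]
gripper_width: 0.0526
t 16.4 siding [-289.6   -1.2  214.7] yaw -0.13 zax [ 0.     0.001 -1.   ] w 0.0526
F along,across,z [0.31 0.14 0.56]
```

View pics/s6c.png

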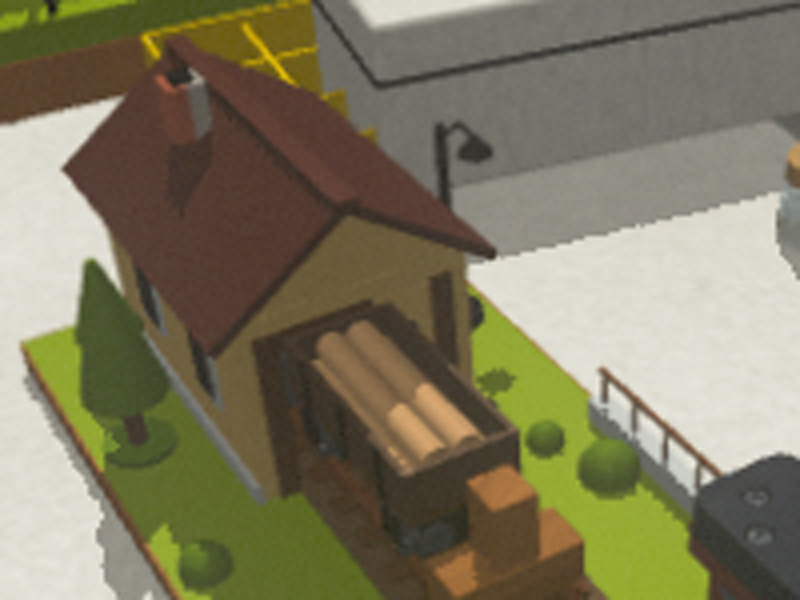

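View pics/t6c.png

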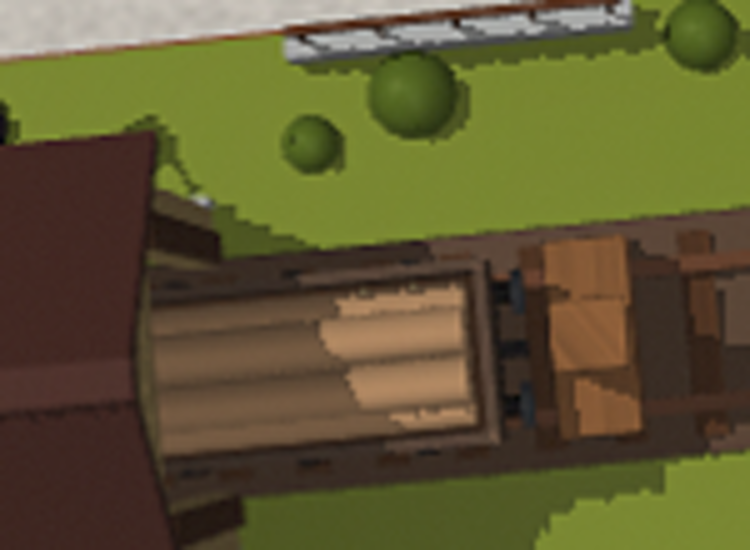

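View pics/top6.png

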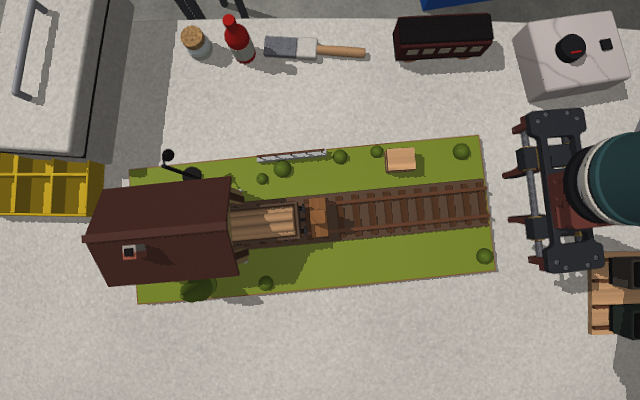

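Run:
```python
from go import *
p=snapshot('top');a=q[2];R=np.array([[np.cos(a),-np.sin(a),0],[np.sin(a),np.cos(a),0],[0,0,1]]);t=np.array([q[0],q[1],0])
loc=lambda uv,z:np.round((atz(p,uv,z)-t)@R*1000,1).tolist()
g=lambda x,y:(200+x/5-.4,150+y/5-.4)
print('rear wall',loc([g(487,262),g(498,445)],.096))
print('grip top',loc([g(552,302),g(628,302),g(628,367),g(552,367)],.099))
print('foot',loc([g(545,242),g(626,236),g(642,432),g(563,438)],.060))
where()
```

```text
rear wall [[21.2, -29.5, 96.0], [22.9, 31.1, 96.0]]
grip top [[0.7, -14.2, 99.0], [-24.2, -11.8, 99.0], [-22.2, 9.5, 99.0], [2.7, 7.2, 99.0]]
foot [[3.1, -37.1, 60.0], [-25.5, -36.5, 60.0], [-24.7, 32.4, 60.0], [3.0, 32.0, 60.0]]
t 16.55 siding [-287.4   -1.3  214.5] yaw 0.06 zax [-0.     0.001 -1.   ] w 0.0526
F along,across,z [-0.59  0.23 -0.47]
```

```bash
cat > d.py <<'E'
from go import *
p=snapshot('top')['color'].astype(int);np.save('a.npy',p) if __import__('sys').argv[1]=='0' else print(np.abs(p-np.load('a.npy'))[170:260,225:345].mean((0,2)).reshape(-1,10).mean(1).round(2))
E
python3 d.py 0; python3 d.py 1; python3 -m jog '[[0,0,0,0,0,0,0.4],[0,0,0,0,0,0,0.4],[0,0,0,0,0,0,0.4],[0,0,0,0,0,0,0.4],[0,0,0,0,0,0,0.4],[0,0,0,0,0,0,0.4],[0,0,0,0,0,0,0.4],[0,0,0,0,0,0,0.4],[0,0,0,0,0,0,0.4],[0,0,0,0,0,0,0.4],[0,0,0,0,0,0,0.4],[0,0,0,0,0,0,0.4],[0,0,0,0,0,0,0.4],[0,0,0,0,0,0,0.4],[0,0,0,0,0,0,0.4]]'; python3 d.py 1
```

```text
[0.85 0.77 0.66 0.7  0.63 0.66 0.64 0.77 0.71 0.59 0.69 0.71]
t: 18.15
tcp_pos: [0.5715, -0.2094, 0.2143]
eef_rot: [-0.0, 0.67, 0.742, 0.0]
contact_force: [-0.2, 0.3, -0.7]
gripper_width: 0.0529
[0.84 0.78 0.69 0.72 0.66 0.68 0.67 0.84 0.7  0.62 0.72 0.72]
```

```bash
python3 -c "
from bench import close_job
print(close_job())"
```

```text
the job is handed in; nothing more can be done
None
```

I handed the job in at about 18 s of the 72 s allowed; no verdict is reported. The wagon should be standing pressed against the stop, with the wheel block on the rails behind it.

- **What I did:** I lifted the block about 110 mm off the rails and carried it over the wagon. I then pushed the wagon into the shed with the block's foot against its buffers. The push force rose from about 2 N (rolling only) to about 6 N (rolling plus spring), which I took as the stop. I backed off, set the block down on the rails, released it and moved clear.
- **Block:** the last top picture shows it upright and square, within about 3 mm of the track's middle. It is about 98 mm behind the wagon's centre, a gap of roughly 9 mm.
- **Wagon:** it is in line with the track, and neither it nor the block moved over the next 1.5 s.
- **Lamp, tree and crates:** they look unmoved in the pictures; I did not measure them.
- **Disagreement:** the picture puts the wagon's rear wall about 4 mm further back than the end of the push implied. Either the spring rolled it back slightly or that is measurement error. By my estimate the spring still presses with about 2 N, but I could not measure that after letting go.

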